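# Feel along the spine of a fired ridge tile and point out the nib

### The job

With the fingers closed, run the fingertips lightly along the raised spine of the arched tile, starting on the spine at the collared end and going over the summit towards the plain end, until you come to the small lump of glaze stuck on the spine. Finish there with the closed fingertips resting gently on top of the lump, and keep holding them there so the potter can see where to grind. Only touch the tile, do not lift it or press it deep into its foam, and leave the cup, the jar and the wooden rib alone.

Things in the scene. Friction and masses are not known exactly. Their poses are not given: they have to be found in the camera images.
- cradle: Fixed wooden ware board 340 x 150 x 12 mm with two ochre foam blocks, which carries the tile; origin under its centre on the table, x along the length of the tile from the collared end (-x) to the plain end (+x), y across, z up. It may be turned any way round.
- tile_top (a point): Summit of the arched bisque ridge tile (265 x 90 x 10 mm), on top of its spine, 104 mm above the table at rest, over the cradle's origin. The spine is a rounded ridge 16 mm wide, 8 mm proud, on the tile's centre line. Its top is an arc of radius 300 mm in the cradle's x-z plane: at angle a from the summit, x = 300 sin a mm, drop 300 (1 - cos a) mm; it runs from a = -23.5 to +25.5 deg.
- collar (a point): Middle of the top of the collar: a raised cross band 116 mm wide (wider than the tile) and 16 mm long at one end of the tile, the end to start from; its top is 3 mm below the line of the spine, at a = -25.3 deg. The other end is plain.
- tile (a joint): How far the tile is pressed down into its foam (m): 0 at rest, positive down, negative if lifted. It moves only straight up and down and springs back; about 0.8 N per mm, the foam bottoms out at 22 mm. The listed poses move down with it.
- spine1: A stretch of the spine, the first (starts 5 mm from the collar; 50 mm long); origin on the top line of the spine at the middle of the stretch (a = -18.75 deg). Axes parallel to the cradle's. The stretches follow one another without a gap or visible seam.
- spine2: A stretch of the spine, the second (42 mm long); origin on the top line of the spine at the middle of the stretch (a = -10 deg). Axes parallel to the cradle's. The stretches follow one another without a gap or visible seam.
- spine3: A stretch of the spine, the third, over the summit (42 mm long); origin on the top line of the spine at the middle of the stretch (a = -2 deg). Axes parallel to the cradle's. The stretches follow one another without a gap or visible seam.
- spine4: A stretch of the spine, the fourth (37 mm long); origin on the top line of the spine at the middle of the stretch (a = 5.5 deg). Axes parallel to the cradle's. The stretches follow one another without a gap or visible seam.
- spine5: A stretch of the spine, the fifth and last, going down to the plain end (86 mm long); the nib sits on it; origin on the top line of the spine at the middle of the stretch (a = 17.25 deg). Axes parallel to the cradle's. The stretches follow one another without a gap or visible seam.
- nib: The nib: a hard little glazed lump stuck fast on the spine, round, 16 mm across and 7 mm high, with a blunt top; it cannot be moved by a light touch. It sits somewhere between a = +13 and +21.5 deg (70 to 110 mm from the summit towards the plain end). Origin at its foot on the top line of the spine, z along the outward normal of the arc.
- nib_top (a point): Centre of the top of the nib.
- cup: Bystander: bisque cup, 72 mm across the rim, 70 mm high, loose; origin under its centre.
- jar: Bystander: small closed jar, 52 mm across, 65 mm high, loose; origin under its centre.
- rib_tool: Bystander: wooden potter's rib, 90 x 45 x 12 mm, lying loose; origin under its centre.

How it is judged:
By the outcome, as a careful person would: the job done as asked, in the order asked, and still so for the second after the job is handed in, while the arm keeps its last pose, push and grip.
It also fails if it takes over 48 s, if anything falls off the work surface, if the arm or the gripper's body presses on something with over 40 N, if the wrist force passes 120 N, or if a joint passes its speed limit or range.

### The arm

A 6-joint arm with a two-finger parallel gripper is mounted at the origin on the work surface. World frame = base frame: x ahead of the robot, y to its left, z up, the work surface at z = 0. Lengths are in m, angles in rad, forces in N, time in s.
With the tool pointing down it reaches from about 0.275 to 0.875 m from the base axis. Payload 12.5 kg.
Tool frame: the origin (TCP) lies between the finger pads, 19 mm behind the fingertips; this is the grasp point; x points along the fingers, y is the direction in which the jaws open and shut, and the axes are right-handed (so a half turn about x gives the same grasp; the last joint's range is limited). The gripper opens to 85 mm and grips with 20 to 120 N. Pads are 22 mm wide; open, the fingers measure 114 mm over their backs; the gripper's body (76 mm by 85 mm) begins 54 mm behind the grasp point. The pads swing forward as they close: fully open they stand 13 mm farther back than shut.
Start: joints at [1.197, 0.351, 1.652, -0, 1.139, -0.085], TCP at [0.157, 0.527, 0.25] pointing down, gripper open.
Joint ranges: [-2.75, 2.75], [-0.79, 2.1], [0.01, 2.65], [-1.57, 4.71], [0.07, 3.14], [-2.87, 2.87]. Speed limits (rad/s): [2.22, 2.22, 2.79, 3.14, 3.14, 3.14].

### API

Orientations are given as a 3x3 rotation matrix whose columns are the frame's x, y, z axes.
In Python, from bench import manip gives the robot as it stands. Calls block until the motion is done:
- manip.move_ptp(position, orientation): joint-space move of the TCP to a pose.
- manip.move_l(position, attitude=None, max_speed=0.15): straight line of the TCP; attitude=None keeps the orientation; max_speed is the mean speed in m/s.
- manip.move_j(angles): joint-space move.
- manip.set_gripper(opening, effort=None): opening from 0.0 (shut) to 1.0 (fully open); effort is the grip in N (None keeps the last); returns when the fingers have stopped.
- manip.dwell(seconds).
- manip.inverse_kinematics(position, orientation): joint angles nearest the present ones, or None.
- manip.grab_frame(name): name is "side" or "top" or "wrist"; returns (picture, depth): 480x640x3 uint8, red, green, blue; 480x640 float32, m along the optical axis (not along the pixel's ray), 0 where there is no reading.
- manip.get_calibration(name): a dict with "camera_matrix" (3x3 intrinsics, pixels), "R" (3x3) and "t" (3): a world point X has camera coordinates R X + t. Camera axes: x right, y down, z forward; pixel columns grow to the right and rows downward; lengths in m; the calibration is good to about 2 mm. A picture is of the moment at which its call begins: read the wrist's pose just before it. get_calibration takes no time and is no camera call; for the wrist camera it gives the pose at the moment of the call.
A pose or a line that the arm cannot do raises manip.Unreachable and nothing moves.
- manip.sign_off(): hands the job in, once; it reports no verdict.
Trained networks look in the newest picture that a camera, given by its name, has taken for a name from the list of things; names that differ only in an ending like _2 or _b are one class to them, and where a whole thing is asked for, a point or a joint stands for the part that bears it (a point fixed in the world has none). Each returns a list of dicts, best first, with "confidence" (0 to 1); they miss things now and then, are a little off and sometimes report something else, mostly with a low value. They report only what shows in the picture. A call takes as long as a camera call.
- manip.look_for(camera, name): "at" ([x, y, z] in m, in world coordinates, good to about 4 mm: the middle of the surface that is visible of it).
Readings, each from a call of its own:
- manip.current_time(): time.
- manip.current_qpos(): joint angles.
- manip.current_joint_vel(): joint speeds.
- manip.current_joint_torque(): joint torques, N m.
- manip.current_ee_pos(): TCP position.
- manip.current_tcp_rot(): TCP orientation.
- manip.current_force(): force on the tool from outside, world axes, zero at the start.
- manip.current_ft_torque(): the same for the moment, N m.
- manip.current_grip_width(): opening from 0.0 (shut) to 1.0 (fully open).
Only numpy, scipy, OpenCV 4.12 (cv2) and the standard library are available. Lean on these libraries where they do the work, as an engineer would, in place of code of your own. Each camera call takes 0.05 s, during which the arm holds its last target. There are 200 camera calls.

## Working session

There is one attempt and no reset: what is moved stays moved. The work goes in short steps, each a Python script; the robot and the scene stay as the last script left them, time stands still between calls to the robot, and variables do not carry over. Pictures are saved under pics/ and viewed, about 8 in all and at most 12, crops included, and the job is handed in when it is done.

```bash
mkdir -p pics; python3 - <<'E'
from bench import manip
import cv2,numpy as np
for c in ("top","side"):
    p,d=manip.grab_frame(c); cv2.imwrite(f"pics/{c}1.png",p[:,:,::-1]); np.save(f"{c}_d.npy",d)
    for n in ("nib","collar","tile_top","cradle","spine1","spine3","spine5","cup","jar","rib_tool"):
        r=manip.look_for(c,n); print(c,n,[(np.round(x["at"],3).tolist(),round(x["confidence"],2)) for x in r[:2]])
print(manip.current_time(),manip.current_force())
E
```

```text
top nib [([0.663, 0.026, 0.094], 0.4)]
top collar [([0.546, 0.023, 0.091], 0.87)]
top tile_top [([0.548, 0.024, 0.091], 0.95)]
top cradle [([0.541, 0.026, 0.068], 0.72)]
top spine1 [([0.466, 0.028, 0.089], 0.61), ([0.635, 0.022, 0.091], 0.57)]
top spine3 [([0.466, 0.028, 0.089], 0.61), ([0.635, 0.022, 0.091], 0.57)]
top spine5 [([0.466, 0.028, 0.089], 0.61), ([0.635, 0.022, 0.091], 0.57)]
top cup [([0.559, 0.183, 0.031], 0.8)]
top jar [([0.652, -0.104, 0.067], 0.93)]
top rib_tool [([0.506, -0.124, 0.013], 0.74)]
side nib []
side collar [([0.537, 0.006, 0.094], 0.95)]
side tile_top [([0.539, 0.013, 0.095], 0.98)]
side cradle [([0.538, -0.003, 0.035], 0.95)]
side spine1 [([0.46, 0.027, 0.083], 0.88), ([0.584, 0.021, 0.104], 0.75)]
side spine3 [([0.46, 0.027, 0.083], 0.88), ([0.584, 0.021, 0.104], 0.75)]
side spine5 [([0.46, 0.027, 0.083], 0.88), ([0.584, 0.021, 0.104], 0.75)]
side cup [([0.558, 0.181, 0.056], 0.7), ([0.535, 0.014, 0.089], 0.69)]
side jar [([0.655, -0.116, 0.039], 0.88)]
side rib_tool [([0.503, -0.131, 0.012], 0.98), ([0.537, 0.009, 0.089], 0.45)]
1.1 [ 0.46875329  0.62044293 -0.24323869]
```

View pics/top1.png

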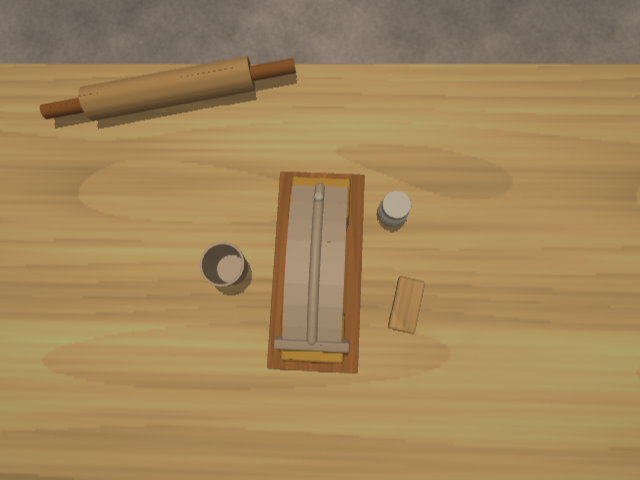

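View pics/side1.png

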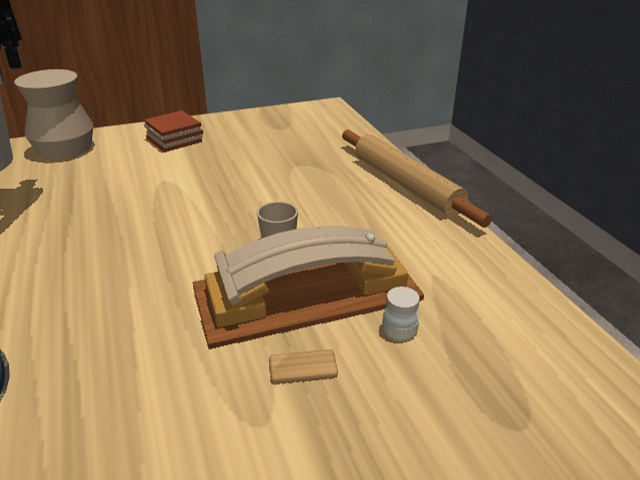

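The collar is at the near end in the top view (row 345), and the nib is at about (319,196), on the far (+x) end. The jar is at (395,208), the cup at (223,264) and the rib at (406,305), all clear of the spine. Next I'll fit the spine from depth and move the wrist camera above it.

```bash
cat > h.py <<'E'
from bench import manip
import numpy as np, cv2
from scipy.optimize import least_squares
def cloud(cam,d,cal=None):
    c=cal or manip.get_calibration(cam); K=np.array(c["camera_matrix"]);R=np.array(c["R"]);t=np.array(c["t"])
    v,u=np.mgrid[:480,:640]; P=np.stack([(u-K[0,2])/K[0,0]*d,(v-K[1,2])/K[1,1]*d,d],-1)
    W=(P-t)@R; W[d<=0]=np.nan; return W
def fit(W):
    "cradle x0,y0,yaw,dz from a cloud: spine/tile cross-section model"
    P=W.reshape(-1,3); P=P[np.isfinite(P).all(1)]
    P=P[(P[:,2]>.06)&(P[:,2]<.12)&(abs(P[:,1]-.025)<.07)&(P[:,0]>.4)&(P[:,0]<.7)]
    def model(p):
        x0,y0,th,dz=p; c,s=np.cos(th),np.sin(th)
        X=(P[:,0]-x0)*c+(P[:,1]-y0)*s; Y=-(P[:,0]-x0)*s+(P[:,1]-y0)*c
        r=np.hypot(X,P[:,2]-dz-(.104-.3)); return X,Y,r
    def res(p):
        X,Y,r=model(p); y=np.abs(Y)
        ridge=np.where(y<.008,.292+np.sqrt(np.maximum(.008**2-y**2,0)),.292)
        m=(X>-.11)&(X<.07)&(y<.03)
        return np.where(m,np.clip(r-ridge,-.006,.006),.004)
    best=None
    s=least_squares(res,[.545,.025,-.04,0],x_scale=[.01,.01,.05,.01],diff_step=1e-3,loss='soft_l1',f_scale=.001)
    return s.x,P,model(s.x),res(s.x)
E
python3 - <<'E'
from h import *
W=cloud("top",np.load("top_d.npy"))
for v in range(180,352,8):
    r=W[v,290:345]; i=np.nanargmax(r[:,2]); m=(r[:,2]>r[i,2]-.004)
    print(v,290+i,np.round(r[m].mean(0),4),m.sum())
print(np.round(W[192:202:2,319],4), np.round(W[343:352:2,282],4),np.round(W[343:352:2,340],4))
x,P,M,r=fit(W); print(np.round(x,4),np.abs(r).mean())
R0=np.array(manip.current_tcp_rot()); print(R0.round(3))
c=manip.get_calibration("wrist"); print(np.round(-np.array(c["R"]).T@c["t"]-manip.current_ee_pos(),3)); print(np.round(c["R"],3))
E
```

```text
180 295 [0.7057 0.0285 0.0425] 48
188 320 [0.6812 0.0246 0.0774] 7
196 315 [0.664  0.0253 0.0915] 9
204 317 [0.6519 0.0259 0.0885] 8
212 317 [0.6379 0.0236 0.0932] 6
220 319 [0.6246 0.0258 0.0958] 9
228 316 [0.6114 0.0262 0.0987] 8
236 316 [0.5985 0.026  0.1008] 8
244 316 [0.586  0.0262 0.102 ] 7
252 315 [0.5737 0.0275 0.1023] 9
260 316 [0.5614 0.0279 0.1035] 8
268 314 [0.5494 0.0284 0.1027] 7
276 315 [0.5374 0.0296 0.1026] 7
284 312 [0.5256 0.0294 0.1014] 9
292 312 [0.5137 0.0288 0.1004] 7
300 316 [0.502  0.0283 0.0976] 8
308 311 [0.4903 0.0289 0.0953] 7
316 312 [0.4785 0.0296 0.0922] 8
324 310 [0.4666 0.0317 0.0885] 7
332 309 [0.4547 0.0312 0.0834] 9
340 313 [0.4428 0.0309 0.0796] 8
348 341 [0.4307 0.022  0.0721] 52
[[0.673  0.0242 0.0828]
 [0.6668 0.0237 0.0932]
 [0.6641 0.0237 0.0913]
 [0.6607 0.0236 0.0919]
 [0.6575 0.0236 0.0915]] [[0.4371 0.076  0.0743]
 [0.4341 0.076  0.0734]
 [0.431  0.0761 0.0719]
 [0.4278 0.0764 0.0688]
 [0.4227 0.0795 0.0409]] [[ 0.439  -0.0122  0.0742]
 [ 0.436  -0.0122  0.0745]
 [ 0.4329 -0.0123  0.0722]
 [ 0.4301 -0.0123  0.0738]
 [ 0.4269 -0.0124  0.0707]]
[ 5.601e-01  2.740e-02 -3.720e-02  4.000e-04] 0.002592381210147629
[[-0.     0.285  0.959]
 [-0.     0.959 -0.285]
 [-1.    -0.    -0.   ]]
[-0.074  0.022  0.123]
[[ 0.285  0.959  0.001]
 [ 0.914 -0.272  0.301]
 [ 0.289 -0.085 -0.954]]
```

```bash
cat >> h.py <<'E'
TH=-.03
def rot(a,th=TH):
    "tool along inward normal of the arc at angle a, tool z along the spine"
    n=np.array([np.sin(a)*np.cos(th),np.sin(a)*np.sin(th),np.cos(a)])
    y=np.array([-np.sin(th),np.cos(th),0]); x=-n
    return np.stack([x,y,np.cross(x,y)],1)
E
python3 - <<'E'
from h import *
print(rot(0).round(2))
manip.move_ptp([.585,.028,.30],rot(0)); manip.set_gripper(0.0,20)
manip.dwell(.3)
c=manip.get_calibration("wrist"); p,d=manip.grab_frame("wrist"); cv2.imwrite("pics/w1.png",p[:,:,::-1]); np.save("w_d.npy",d); np.savez("wcal.npz",**{k:c[k] for k in("camera_matrix","R","t")})
for n in ("nib","collar"): print([(np.round(x["at"],4),x["confidence"]) for x in manip.look_for("wrist",n)[:2]])
x,P,M,r=fit(cloud("wrist",d,c)); print(np.round(x,4),np.abs(r).mean())
print(manip.current_time(),manip.current_force(),manip.current_grip_width(),manip.current_ee_pos())
for a in np.radians([-21,-10,0,10,20]):
    print(manip.inverse_kinematics(np.array([.56+.33*np.sin(a),.028,.33*np.cos(a)-.196]),rot(a)))
E
```

```text
[[-0.    0.03  1.  ]
 [ 0.    1.   -0.03]
 [-1.    0.   -0.  ]]
[(array([0.6612, 0.0185, 0.0897]), 0.75), (array([0.5071, 0.0289, 0.0962]), 0.24)]
[(array([0.532 , 0.0278, 0.0895]), 0.95)]
[ 0.5616  0.0255 -0.0626 -0.0009] 0.002433272036880991
4.6667 [1.32332261 1.23140982 0.49069018] -0.0029069588384667364 [0.58499316 0.02800367 0.29997418]
[-0.04494378  0.2869294   2.25389597  0.02306416  0.23434557 -1.60718163]
[-0.03748612  0.37813699  1.98441185  0.00228716  0.6045169  -1.58005055]
[-3.30690778e-02  5.14621985e-01  1.72276710e+00 -4.44089210e-16
  9.04203569e-01 -1.57386540e+00]
[-2.99943240e-02  6.84180282e-01  1.44045879e+00  1.06105312e-06
  1.19148651e+00 -1.57079113e+00]
[-2.77904597e-02  8.83659680e-01  1.12464772e+00  7.58672233e-04
  1.48235035e+00 -1.56878705e+00]
```

View pics/w1.png

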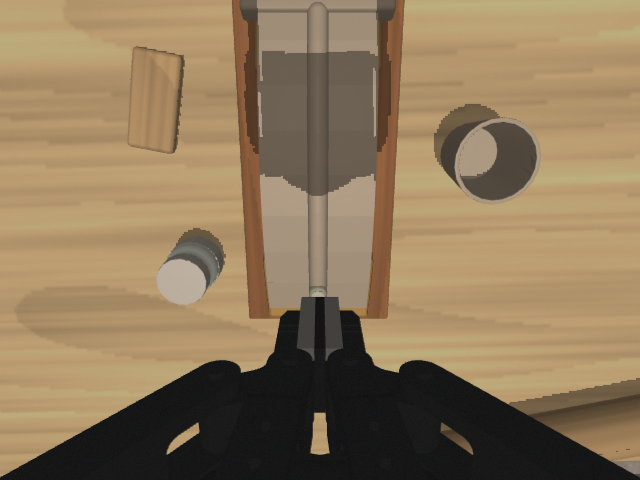

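The wrist view is turned half round: the collar is at (318,10) and the spine runs along column 317. The nib is at (318,293), partly hidden by the fingers. I'll move back towards the start, look again with the nib clear, and fit the ridge line.

```bash
python3 - <<'E'
from h import *
manip.move_ptp([.50,.030,.27],rot(0)); manip.dwell(.3)
c=manip.get_calibration("wrist"); p,d=manip.grab_frame("wrist"); cv2.imwrite("pics/w2.png",p[:,:,::-1])
print([(np.round(x["at"],4),x["confidence"]) for x in manip.look_for("wrist","nib")[:2]])
def ridge(W,rows,c0,c1):
    out=[]
    for v in rows:
        r=W[v,c0:c1]; r=r[np.isfinite(r).all(1)&(abs(r[:,1]-.027)<.022)]
        if len(r)<8: continue
        z=np.percentile(r[:,2],97); m=r[:,2]>np.median(r[:,2])+.0035
        if m.sum()>2: out.append([r[m,0].mean(),r[m,1].mean(),z])
    return np.array(out)
def rep(n,Q,xm):
    Q=Q[Q[:,0]<xm]; k=np.polyfit(Q[:,0]-.56,Q[:,1],1)
    f=least_squares(lambda q:q[1]-.196+np.sqrt(.09-(Q[:,0]-q[0])**2)-Q[:,2],[.56,0],loss='soft_l1',f_scale=.001).x
    print(n,"slope,y(.56)",k.round(4),"x0,dz",f.round(4),"rms y",np.std(Q[:,1]-np.polyval(k,Q[:,0]-.56)).round(4),len(Q))
rep("top",ridge(cloud("top",np.load("top_d.npy")),range(184,340),290,345),.645)
rep("w1",ridge(cloud("wrist",np.load("w_d.npy"),dict(np.load("wcal.npz"))),range(20,280),240,400),.645)
W=cloud("wrist",d,c); rep("w2",ridge(W,range(5,400),240,400),.645)
g=(W[...,0]>.64)&(abs(W[...,1]-.025)<.02); v,u=np.nonzero(g); 
Q=ridge(W,range(v.min(),v.max()),240,400); print(Q[Q[:,0]>.635].round(4)[::3])
hsv=cv2.cvtColor(p,cv2.COLOR_RGB2HSV)
print(manip.current_time(),manip.current_force())
cv2.imwrite("pics/w2c.png",cv2.resize(p[100:340,200:440,::-1],None,fx=2.5,fy=2.5,interpolation=0))
E
```

```text
[]
top slope,y(.56) [-0.0302  0.0279] x0,dz [0.5595 0.0006] rms y 0.0006 132
w1 slope,y(.56) [-0.0307  0.0277] x0,dz [ 0.5606 -0.001 ] rms y 0.0003 254
w2 slope,y(.56) [-0.03    0.0277] x0,dz [ 0.5606 -0.001 ] rms y 0.0004 176Traceback (most recent call last):
  File "<stdin>", line 21, in <module>
IndexError: too many indices for array: array is 1-dimensional, but 2 were indexed
```

```bash
python3 - <<'E'
from h import *
manip.move_ptp([.64,.026,.27],rot(0)); manip.dwell(.3)
c=manip.get_calibration("wrist"); p,d=manip.grab_frame("wrist")
print([(np.round(x["at"],4),x["confidence"]) for x in manip.look_for("wrist","nib")[:2]])
W=cloud("wrist",d,c)
x0,y0,th=.5603,.0278,-.0302
def loc(W):
    X=(W[...,0]-x0)*np.cos(th)+(W[...,1]-y0)*np.sin(th); Y=-(W[...,0]-x0)*np.sin(th)+(W[...,1]-y0)*np.cos(th)
    Z=W[...,2]+.196; return np.degrees(np.arctan2(X,Z)),Y,np.hypot(X,Z)-.3
for n,w in(("w3",W),("top",cloud("top",np.load("top_d.npy"))),("side",cloud("side",np.load("side_d.npy")))):
    a,Y,h=loc(w)
    near=(abs(Y)<.004)&(a>5)&(a<24.5)
    b=np.median(h[near&(a<13)]); m=(abs(Y)<.012)&(a>12)&(a<24)&(h-b>.003)&(h-b<.012)
    print(n,"base",b.round(4),m.sum(),"a",np.percentile(a[m],[0,10,50,90,100]).round(2),"Y",np.percentile(Y[m],[0,50,100]).round(4),"h",np.percentile(h[m]-b,[50,95]).round(4))
    t=m&(h-b>.0055)
    if t.any(): print("   top",a[t].min().round(2),a[t].mean().round(2),a[t].max().round(2),Y[t].mean().round(4),t.sum())
print(manip.current_time(),manip.current_force())
cv2.imwrite("pics/w3.png",p[:,:,::-1])
E
```

```text
[(array([0.6612, 0.0236, 0.0904]), 0.55)]Traceback (most recent call last):
  File "<stdin>", line 14, in <module>
    return _quantile_unchecked(
        a, q, axis, out, overwrite_input, method, keepdims, weights)
    return _ureduce(a,
                    func=_quantile_ureduce_func,
    ...<5 lines>...
                    overwrite_input=overwrite_input,
                    method=method)
    r = func(a, **kwargs)
    result = _quantile(arr,
                       quantiles=q,
    ...<2 lines>...
                       out=out,
                       weights=wgt)
    slices_having_nans = np.isnan(arr[-1, ...])
                                  ~~~^^^^^^^^^
IndexError: index -1 is out of bounds for axis 0 with size 0
```

```bash
python3 - <<'E'
from h import *
c=manip.get_calibration("wrist"); p,d=manip.grab_frame("wrist")
cv2.imwrite("pics/w3.png",p[:,:,::-1])
print(manip.current_time(),manip.current_force())
W=cloud("wrist",d,c)
x0,y0,th=.5603,.0278,-.0302
def loc(W):
    X=(W[...,0]-x0)*np.cos(th)+(W[...,1]-y0)*np.sin(th); Y=-(W[...,0]-x0)*np.sin(th)+(W[...,1]-y0)*np.cos(th)
    Z=W[...,2]+.196; return np.degrees(np.arctan2(X,Z)),Y,np.hypot(X,Z)-.3
for n,w in(("w3",W),("w1",cloud("wrist",np.load("w_d.npy"),dict(np.load("wcal.npz")))),("top",cloud("top",np.load("top_d.npy"))),("side",cloud("side",np.load("side_d.npy")))):
    a,Y,h=loc(w)
    print(n,"bins a:h(n)",end=" ")
    for k in np.arange(10,25,.5):
        m=(abs(Y)<.003)&(a>=k)&(a<k+.5)&(abs(h)<.02)
        if m.any(): print(f"{k}:{1e3*np.median(h[m]):.1f}({m.sum()})",end=" ")
    m=(abs(Y)<.012)&(a>14)&(a<24)&(h>.002)&(h<.012)
    print("\n  bump",m.sum(),a[m].mean(),Y[m].mean() if m.any() else "")
E
```

```text
6.5833 [ 0.0606511   0.53246739 -0.00866923]
w3 bins a:h(n) 10.0:-1.6(35) 10.5:-1.7(28) 11.0:-1.6(31) 11.5:-1.5(31) 12.0:-1.2(35) 12.5:-1.2(27) 13.0:-1.2(28) 13.5:-1.2(30) 14.0:-1.3(27) 14.5:-1.3(30) 15.0:-1.5(27) 15.5:-1.4(24) 16.0:-1.6(27) 16.5:-1.3(21) 17.0:-1.3(23) 17.5:-1.4(24) 18.0:-1.5(24) 18.5:-1.0(32) 19.0:3.3(53) 19.5:5.2(23) 20.0:5.5(25) 20.5:5.6(21) 21.0:5.2(14) 22.5:-1.2(14) 23.0:-1.4(17) 23.5:-1.4(15) 24.0:-1.4(17) 24.5:-1.4(17) 
  bump 238 20.073903114696055 -1.338629897760247e-05
w1 bins a:h(n) 10.0:-1.4(21) 10.5:-1.6(25) 11.0:-1.5(20) 11.5:-1.7(24) 12.0:-1.7(22) 12.5:-1.7(19) 13.0:-1.5(22) 13.5:-1.3(17) 14.0:-1.3(18) 14.5:-1.4(18) 15.0:-1.3(18) 15.5:-1.4(16) 16.0:-1.1(17) 16.5:-1.4(20) 17.0:-1.1(14) 17.5:-1.3(17) 18.0:-1.2(14) 18.5:-0.8(24) 19.0:2.7(45) 19.5:5.5(17) 20.0:5.6(7) 
  bump 113 19.651669519469518 -1.8295210090196606e-05
top bins a:h(n) 10.0:-1.1(7) 10.5:-0.1(6) 11.0:-0.8(7) 11.5:0.1(7) 12.0:-1.4(4) 12.5:0.2(7) 13.0:-0.6(5) 13.5:-0.6(7) 14.0:-0.8(6) 14.5:-0.2(6) 15.0:0.2(6) 15.5:-0.3(5) 16.0:0.2(6) 16.5:-0.9(5) 17.0:-0.1(4) 17.5:-0.5(5) 18.0:-0.2(7) 18.5:1.8(11) 19.0:5.9(8) 19.5:5.5(5) 20.0:7.0(8) 20.5:6.4(3) 21.0:4.8(1) 22.0:0.2(3) 22.5:-0.7(5) 23.0:-0.9(5) 23.5:-1.1(5) 24.0:-0.6(4) 24.5:-0.2(6) 
  bump 63 19.59973834523616 0.00029574346459747703
side bins a:h(n) 10.0:-1.2(3) 10.5:-0.2(2) 11.0:-1.2(1) 11.5:-1.5(2) 12.0:-1.7(2) 12.5:-1.8(2) 13.0:-1.1(2) 13.5:-1.4(3) 14.0:-0.5(2) 15.0:-1.4(4) 15.5:-1.2(2) 16.0:-1.7(4) 16.5:-1.7(2) 17.0:-0.4(2) 17.5:-0.5(1) 18.0:-2.7(3) 18.5:-0.2(2) 19.0:2.7(3) 19.5:5.0(4) 20.0:6.0(3) 20.5:5.8(2) 21.0:4.9(1) 22.5:-1.0(1) 23.0:-1.2(2) 23.5:-1.0(1) 24.5:-0.7(2) 
  bump 40 20.065057887216128 -0.004111536741697303
```

View pics/w3.png

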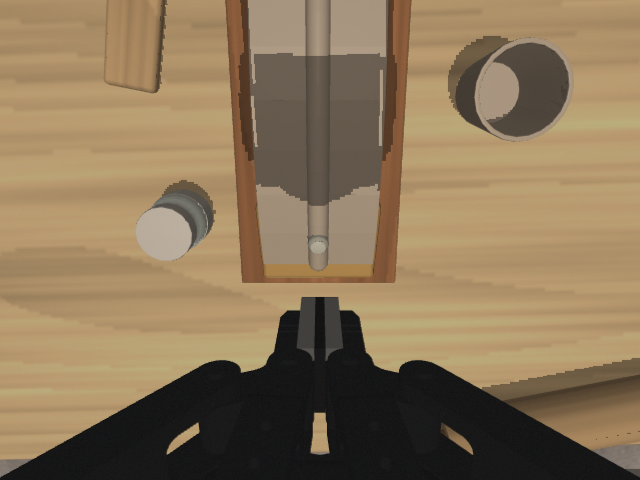

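The nib shows clearly at (318,244). Its foot starts at a≈18.75° and the bump runs to about 21.8°, so its centre is a≈20.3°, on the centre line. Now I'll go above the start and touch down.

```bash
cat >> h.py <<'E'
X0,Y0,TH2=.5603,.0278,-.0302
def pose(adeg,h):
    "TCP pose with the fingertips h above the nominal spine top at angle a"
    a=np.radians(adeg); r=.3+h+.019; X=r*np.sin(a)
    return np.array([X0+X*np.cos(TH2),Y0+X*np.sin(TH2),.104-.3+r*np.cos(a)]),rot(a,TH2)
def force(n=10): return np.mean([manip.current_force() for _ in range(n)],0)
def go(a,h,v=.05): p,R=pose(a,h); manip.move_l(p,R,max_speed=v)
E
python3 - <<'E'
from h import *
p,R=pose(-21,.05); manip.move_ptp(p,R); go(-21,.008,.08); manip.dwell(.2)
F=np.array([manip.current_force() for _ in range(10)]); print(F.mean(0),F.std(0),manip.current_time())
b=force(20); h=.008; np.save("b.npy",b)
while h>-.008:
    h-=.001; go(-21,h,.02); f=force()-b; print(round(h*1e3,1),f.round(2),round(manip.current_time(),2))
    if f[2]>1.8: break
np.save("h.npy",h)
E
```

```text
[-0.28606004  0.17751574 -0.10777926] [5.55111512e-17 0.00000000e+00 0.00000000e+00] 8.425
7.0 [ 0.43 -0.38  0.17] 8.68
6.0 [-0.31  0.38  0.23] 8.93
5.0 [ 0.02 -0.02 -0.43] 9.18
4.0 [ 0.37 -0.01  0.45] 9.43
3.0 [ 0.24 -0.57  0.45] 9.68
2.0 [ 0.89 -0.52  0.35] 9.93
1.0 [-0.25 -0.3   0.08] 10.18
0.0 [ 0.25 -0.34  0.83] 10.43
-1.0 [ 0.19 -0.54  0.67] 10.68
-2.0 [-1.8  -0.3   1.21] 10.93
-3.0 [-2.76 -0.18  2.83] 11.18
```

```bash
python3 - <<'E'
from h import *
b=np.load("b.npy"); h=float(np.load("h.npy")); fs=2.5
for a in np.arange(-20,16.4,1.5):
    go(a,h,.05)
    F=[]
    for _ in range(3): F.append(manip.current_force()-b); manip.dwell(.01)
    f=np.mean(F,0); fs=.4*fs+.6*f[2]
    print(round(a,1),round(h*1e3,2),f.round(2),round(fs,2),round(manip.current_time(),2))
    if fs>7 or f[0]<-7: print("STOP"); break
    h=float(np.clip(h-np.clip((2.4-fs)*.4e-3,-8e-4,8e-4),-.0065,.001))
np.save("h.npy",h); np.save("a.npy",a)
E
```

```text
-20.0 -3.0 [ 0.79 -0.1   2.26] 2.35 11.46
-18.5 -3.02 [ 1.18 -0.32  2.4 ] 2.38 11.8
-17.0 -3.03 [ 0.94 -0.05  2.14] 2.23 12.14
-15.5 -3.09 [ 1.01 -0.38  1.69] 1.91 12.48
-14.0 -3.29 [ 1.05 -0.25  2.62] 2.34 12.82
-12.5 -3.31 [ 1.75 -0.43  1.94] 2.1 13.17
-11.0 -3.44 [ 1.74 -0.34  1.66] 1.84 13.51
-9.5 -3.66 [ 1.59 -0.32  2.76] 2.39 13.85
-8.0 -3.66 [2.26 0.33 2.63] 2.54 14.19
-6.5 -3.61 [ 1.69 -0.53  2.65] 2.6 14.53
-5.0 -3.53 [1.6  0.3  2.72] 2.68 14.88
-3.5 -3.42 [ 1.7  -0.63  2.28] 2.44 15.22
-2.0 -3.4 [ 2.05 -0.25  2.67] 2.58 15.56
-0.5 -3.33 [ 1.55 -0.41  2.92] 2.78 15.9
1.0 -3.18 [ 1.98 -0.31  2.31] 2.5 16.24
2.5 -3.14 [ 2.61 -0.3   2.11] 2.27 16.58
4.0 -3.19 [ 2.1  -0.34  1.92] 2.06 16.93
5.5 -3.33 [ 2.45 -0.14  2.72] 2.46 17.27
7.0 -3.31 [3.35 0.12 2.66] 2.58 17.61
8.5 -3.24 [ 2.23 -0.31  2.42] 2.48 17.95
10.0 -3.2 [ 2.5  -0.24  2.5 ] 2.49 18.29
11.5 -3.16 [ 2.85 -0.2   2.12] 2.27 18.63
13.0 -3.22 [ 2.4  -0.38  2.61] 2.47 18.98
14.5 -3.19 [ 2.99 -0.52  2.19] 2.3 19.32
16.0 -3.23 [ 2.45 -0.98  2.21] 2.25 19.66
```

```bash
python3 - <<'E'
from h import *
h=float(np.load("h.npy")); A=20.3
go(16.5,h,.02); go(16.5,.013,.04); go(A,.013,.05); manip.dwell(.15)
def mf(n=6):
    F=[]
    for _ in range(n): F.append(manip.current_force()); manip.dwell(.01)
    return np.mean(F,0)
b=mf(10); print("bias",b.round(2),manip.current_time()); h=.013
while h>.001:
    h-=.001 if h>.0075 else .0006
    go(A,h,.02); f=mf()-b; print(round(h*1e3,1),f.round(2),round(manip.current_time(),2))
    if f[2]>1.7: break
np.save("h.npy",h); manip.dwell(.5); print("hold",(mf(15)-b).round(2),manip.current_time())
for cam in("side","wrist"):
    p,d=manip.grab_frame(cam); cv2.imwrite(f"pics/{cam}_end.png",p[:,:,::-1] if cam=="wrist" else cv2.resize(p[180:340,220:460,::-1],None,fx=3,fy=3))
E
```

```text
bias [-0.03  0.18  0.07] 21.3333
12.0 [ 0.12 -0.27  0.15] 21.63
11.0 [-0.2  -0.33 -0.17] 21.93
10.0 [-0.13 -0.15  0.07] 22.23
9.0 [-0.16 -0.32 -0.13] 22.53
8.0 [-0.29 -0.29 -0.06] 22.83
7.0 [-0.01 -0.25  0.04] 23.13
6.4 [ 0.21 -0.43  0.26] 23.43
5.8 [1.1  0.   0.51] 23.73
5.2 [ 1.96 -0.13  0.8 ] 24.03
4.6 [ 2.49 -0.36  1.61] 24.33
4.0 [ 3.39 -0.22  1.66] 24.63
3.4 [4.26 0.01 2.7 ] 24.93
hold [ 4.26 -0.23  2.55] 25.5583
```

View pics/side_end.png

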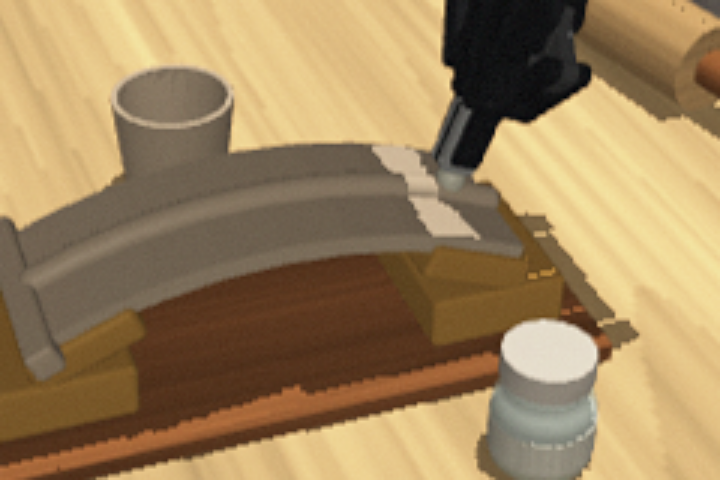

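The fingertips rest on the nib. Contact began where its top was expected, at h≈6.2 mm. The sideways drag of about 4 N comes from pressing along the tilted normal, so I'll back off and settle straight down, which is the way the tile gives.

```bash
python3 - <<'E'
from h import *
A=20.3
def mf(n=8):
    F=[]
    for _ in range(n): F.append(manip.current_force()); manip.dwell(.01)
    return np.mean(F,0)
go(A,.0085,.02); manip.dwell(.2); b=mf(15); print("free",b.round(2))
p,R=pose(A,.0066)
for dz in (0,.001,.0018,.0026,.0032):
    manip.move_l(p-[0,0,dz],R,max_speed=.01); f=mf()-b; print(dz,f.round(2))
    if f[2]>1.9: break
manip.dwell(1.); print("hold",(mf(15)-b).round(2),manip.current_time(),manip.current_grip_width(),np.round(manip.current_ee_pos()-(p-[0,0,dz]),4))
pic,d=manip.grab_frame("side"); cv2.imwrite("pics/side_end2.png",cv2.resize(pic[180:340,220:460,::-1],None,fx=3,fy=3))
for n in("cup","jar","rib_tool"): print(n,[np.round(r["at"],3) for r in manip.look_for("side",n)[:1]])
E
```

```text
free [-0.03  0.01 -0.21]
0 [-0.29  0.23  0.61]
0.001 [ 0.35 -0.09  1.19]
0.0018 [0.08 0.12 1.76]
0.0026 [ 0.31 -0.05  2.43]
hold [ 0.68 -0.01  2.36] 28.875 -0.0015468479032461333 [0. 0. 0.]
cup [array([0.535, 0.013, 0.086])]
jar [array([ 0.653, -0.117,  0.042])]
rib_tool [array([ 0.501, -0.136,  0.009])]
```

View pics/side_end2.png

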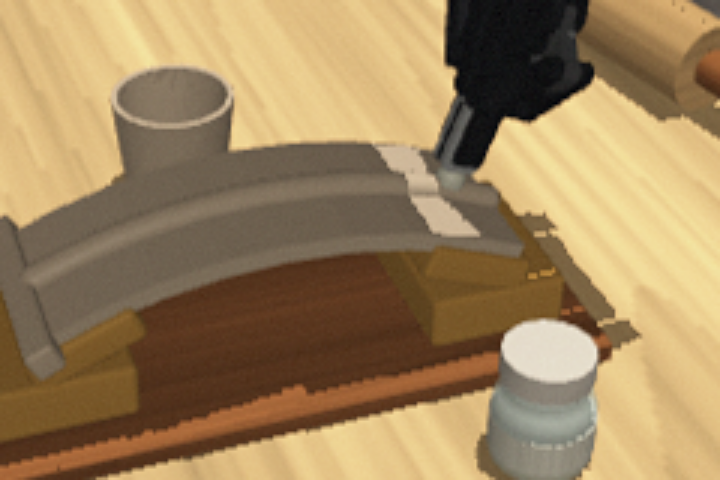

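The closed fingertips sit on the nib at (450,178) in this crop, pressing about 2.4 N almost straight down. The cup and jar are where they were.

```bash
python3 -c "
from bench import manip
print(manip.sign_off(), manip.current_time())"
```

```text
the job is handed in; nothing more can be done
the job is handed in; nothing more can be done
```

The closed fingertips are resting on top of the glaze lump and holding there. I handed the job in at about 29 s of the 48 s allowed.

- **Run along the spine:** I touched down on the spine near the collar, at a = -21°. I then slid over the summit to a = 16.5°, just short of the lump, with about 2–3 N of downward force. That pressed the tile about 2.5 mm into its foam, judging from the force and the contact height.
- **Finding the lump:** The camera depth put it at a ≈ 20.3°, on the centre line. I lifted over its edge and lowered onto it. Contact began about 6.2 mm above the modelled spine line, where its top was expected.
- **Final hold:** The first landing pulled sideways with about 4 N, so I lifted about 2 mm clear and settled straight down. The last reading was 2.4 N downward and 0.7 N sideways, steady over 1 s, with the gripper shut.

**Checks that disagreed or were weak:**
- I stopped short of the lump's side by vision, without feeling for it.
- During the slide the sideways force read about +2 N at the summit, the opposite sign to plain friction. I did not track down why.
- The last automatic search for the cup returned a spot on the tile, a false detection. The side picture shows the cup apparently unmoved.
- The jar and rib were found within about 5 mm of their first positions, about the detector's error.

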